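Bring the comb round on the turntable, draw it and hold it level

ROBOT

A 6-joint arm with a two-finger parallel gripper is mounted at the origin on the work surface. World frame = base frame: x ahead of the robot, y to its left, z up, the work surface at z = 0. Lengths are in m, angles in rad, forces in N, time in s.
With the tool pointing down it reaches from about 0.3 to 0.75 m from the base axis. Payload 8.5 kg.
Tool frame: the origin (TCP) lies on the centre line of the jaws, within the pads' length; the fingertips stand 11 mm ahead of it and the grasp point (between the pads) lies 8 mm behind it (robot.nose_length is the distance from the TCP to the fingertips, in m); z points along the fingers, y is the direction in which the jaws open and shut (so a half turn about z gives the same grasp; the last joint's range is limited). The gripper opens to 85 mm and grips with 20 to 120 N. Pads are 22 mm wide; open, the fingers measure 114 mm over their backs; the gripper's body (76 mm by 85 mm) begins 54 mm behind the grasp point. The pads swing forward as they close: fully open they stand 13 mm farther back than shut.
Start: joints at [-1.521, 0.381, 1.297, -0, 1.464, -0.215], TCP at [0.144, -0.531, 0.242] pointing down, gripper open.
Joint ranges: [-3.11, 3.11], [-0.89, 2.33], [0.22, 2.48], [-1.42, 4.56], [0.17, 2.85], [-2.88, 2.88]. Speed limits (rad/s): [2.39, 2.39, 3.14, 3.14, 3.14, 3.14].

INTERFACE

Orientations are given as a rotation vector (axis times angle).
In Python, from workcell import get_state, imaging, robot gives the robot as it stands.
- The arm moves only by the tool drive_tool, never from a script. Its arguments are lists of equal length, an entry for each row: "delta_pos": the shift along the tool's x, y, z in m, a list of three; "rot": the turn, a rotation vector about the tool's x, y, z in rad, a list of three; "jaw": the closure in counts, from 0 (fully open) to 255 (shut). In form: {"delta_pos": [[x, y, z], ...], "rot": [[ax, ay, az], ...], "jaw": [jaw, ...]}. A call has 1 to 5 rows; each row shifts and turns the commanded pose from where the row before left it, along the tool's axes as they then stand; what a row does not reach is not made up. A row lasts 1/12 s, in which the tool goes at most 41.7 mm and 7.16 degrees, less where a joint would pass 70% of its speed; a pose out of reach is approached as far as the arm can. A call with a gripper value outside its range is refused whole. The fingers move at their own pace and stop on an object; the grip force is fixed at half the most. Time passes only in rows, so rows that do not move let the fingers close. It gives the time, the measured TCP pose, the force and the opening at its end, in the units of the state.
- get_state(): the state, without advancing time (a new reading comes with each control period).
- imaging.read_camera(name): name is "scene" or "top"; returns the picture (400x640x3 uint8, red, green, blue); there is no depth.
- imaging.calibration(name): a dict with "K" (3x3 intrinsics, pixels), "pose" (4x4, takes a point from camera to world coordinates). Camera axes: x right, y down, z forward; pixel columns grow to the right and rows downward; lengths in m; the calibration is good to about 2 mm. A picture is of the moment at which its call begins. calibration takes no time and is no camera call.
- robot.finish_job(): hands the job in, once; it reports no verdict.
Trained networks look in the newest picture that a camera, given by its name, has taken for a name from the list of things; names that differ only in an ending like _2 or _b are one class to them, and where a whole thing is asked for, a point or a joint stands for the part that bears it (a point fixed in the world has none). Each returns a list of dicts, best first, with "score" (0 to 1); they miss things now and then, are a little off and sometimes report something else, mostly with a low value. They report only what shows in the picture. A call takes as long as a camera call. They do not tell look-alikes from the thing itself.
- imaging.search_frame(camera, query): "centre" ([x, y, z] in m, in the coordinates of the camera as it stood for that picture, good to about 4 mm: the middle of the surface that is visible of it).
The state is a dict: "time": time; "joint_positions": joint angles; "joint_vel": joint speeds; "joint_efforts": joint torques, N m; "tcp_pos": TCP position; "eef_rot": TCP orientation; "wrist_force": force on the tool from outside, world axes, zero at the start; "wrist_torque": the same for the moment, N m; "opening": finger opening in m.
Only numpy, scipy, OpenCV 4.12 (cv2) and the standard library are available. Lean on these libraries where they do the work, as an engineer would, in place of code of your own. Each camera call takes 0.05 s, during which the arm holds its last target.

TASK

Turn the turntable counter-clockwise (seen from above) by its upright post, a little under a quarter turn, until it comes against its stop, so that the comb's handle comes round to your left. Then draw the comb out of its sloping holder, turn it level with its teeth pointing straight down, and finish still holding it that way, motionless and at least 20 cm above the dresser top. Leave the turntable at its stop, the two jars standing on it, and the tin and the votive holder where they are.

Things in the scene. Friction and masses are not known exactly. Their poses are not given: they have to be found in the camera images.
- turntable (a joint): Clear acrylic turntable, disc of radius 130 mm, top face 30 mm above the dresser, stiff by friction (0.07 N m), stays where it is left. Joint value in rad, counter-clockwise seen from above is positive; 0 is as found at the start, 1.40 (80 degrees) is hard against the stop; it cannot turn past either end. At the stop the comb handle points to the left (+y), within about 35 degrees. The stop is a small block on the fixed foot that a lug on the rim runs against.
- hub (a point): Centre of the turntable's top face, 30 mm above the dresser, on the vertical turning axis. Its axes turn with the disc: x towards the side on which the comb's handle overhangs, z up.
- post_top (a point): Centre of the top end of the turntable's post: a round upright aluminium post, 18 mm diameter, 55 mm high above the disc (top 85 mm above the dresser), fixed to the disc 108 mm from the axis, opposite the comb's handle. Can be pinched from above.
- holder: White ceramic sleeve fixed on the turntable that holds the comb, sloping up and outwards at 40 degrees from level. Origin: middle of the comb's foot end when seated. x: direction in which the comb is drawn out (outwards and 40 degrees up); y: across the comb's thickness, level; z: up from the teeth to the spine. Inside 65 mm long (x from 0 to 65), 13 mm wide (y), 38 mm deep (z from -17 to 21); walls 4 mm.
- holder_mouth (a point): Middle of the sleeve's open end, 65 mm along the holder's x from its origin; the seated comb's mid-length point lies 30 mm further out.
- comb: Black plastic comb, loose, about 45 g (this body's origin is at mid-length, as comb_mid, but its axes are those of the seated comb's upright frame: use comb_mid for the attitude).
- comb_mid (a point): Point at the comb's mid-length. x along the comb towards the handle end, z from the teeth to the spine, y across the thickness. Toothed half: x from -95 to 0 mm, z from -17 (teeth tips) to 17 (spine), 10 mm thick. Handle: x from 0 to 95 mm, z from -3 to 17, 10 mm thick. With z straight up the comb is level, teeth down; seated in the holder it slopes 40 degrees, handle end up. It must be drawn at least 65 mm along x to be free.
- comb_grip (a point): Middle of the comb's handle where it is best gripped across its 10 mm thickness (along y): 45 mm along x and 7 mm along z from comb_mid; same axes. About 145 mm above the dresser while seated.
- jar_a: Lidded glass cosmetic jar, 52 mm diameter, 45 mm high, loose on the turntable on one side of the holder; origin at the centre of its underside.
- jar_b: The same kind of jar on the other side of the holder; origin at the centre of its underside.
- tin: Round aluminium tin, 88 mm diameter, 30 mm high, standing on the dresser beside the turntable; origin at the centre of its underside.
- votive: Blue glass votive holder, 72 mm diameter, 65 mm high, standing on the dresser beside the turntable; origin at the centre of its underside.
There are look-alikes about, which are no part of the job. Of the things that look like the comb, the middle-sized one is meant.

How it is judged:
By the outcome, as a careful person would: the job done as asked, in the order asked, and still so for the second after the job is handed in, while the arm keeps its last pose, push and grip.
It also fails if it takes over 51 s, if anything falls off the work surface, if the arm or the gripper's body presses on something with over 40 N, if the wrist force passes 120 N, or if a joint passes its speed limit or range.

## Working session

There is one attempt and no reset: what is moved stays moved. The work goes in short steps, Python scripts to look and compute and a tool call to move; the robot and the scene stay as the last step left them, time stands still between calls to the robot, and variables do not carry over. Pictures are saved under pics/ and viewed, and the job is handed in when it is done.

Besides the shell and the picture viewer there is one more tool, called as name(argument=value, ...) on one line, values as JSON. drive_tool: Moves the arm, as the interface text tells. Its arguments: {"type":"object","properties":{"delta_pos":{"type":"array","items":{"type":"array","items":{"type":"number"}}},"rot":{"type":"array","items":{"type":"array","items":{"type":"number"}}},"jaw":{"type":"array","items":{"type":"number"}}},"required":["delta_pos","rot","jaw"]}

```bash
ls; mkdir -p pics
python3 - <<'E'
from workcell import get_state, imaging, robot
import cv2,numpy as np
for c in("scene","top"):
    im=imaging.read_camera(c); cv2.imwrite(f"pics/{c}0.png",im[:,:,::-1])
    k=imaging.calibration(c); print(c,k["K"],k["pose"])
    T=np.array(k["pose"])
    for q in("comb","post_top","holder","holder_mouth","jar_a","tin","votive","turntable","comb_grip","hub"):
        for d in imaging.search_frame(c,q):
            p=T@np.r_[d["centre"],1]; print(q,round(d["score"],2),p[:3].round(3))
s=get_state(); print(s, robot.nose_length)
E
```

```text
pics
scene [[415.46695711   0.         319.0601972 ]
 [  0.         415.46695711 200.31182628]
 [  0.           0.           1.        ]] [[-0.70689029  0.58423117 -0.39872305  0.898079  ]
 [ 0.70729945  0.57923363 -0.4052356   0.44256636]
 [-0.00579747 -0.5684737  -0.82268101  1.01572101]
 [ 0.          0.          0.          1.        ]]
comb 0.94 [0.672 0.329 0.007]
comb 0.85 [0.202 0.329 0.009]
comb 0.69 [0.617 0.057 0.137]
post_top 0.69 [0.559 0.054 0.029]
post_top 0.68 [0.619 0.055 0.137]
post_top 0.55 [0.547 0.045 0.082]
holder 0.58 [0.549 0.045 0.078]
holder 0.37 [0.501 0.363 0.033]
holder_mouth 0.55 [0.549 0.042 0.082]
jar_a 0.92 [0.538 0.123 0.077]
tin 0.71 [0.499 0.362 0.031]
tin 0.34 [0.619 0.058 0.138]
votive 0.84 [ 0.522 -0.395  0.047]
turntable 0.92 [0.567 0.053 0.028]
comb_grip 0.85 [0.199 0.329 0.012]
comb_grip 0.83 [0.67  0.322 0.01 ]
hub 0.73 [0.565 0.053 0.027]
top [[477.10855228   0.         324.45452617]
 [  0.         477.10855228 203.70493362]
 [  0.           0.           1.        ]] [[ 0.01463216 -0.99468731  0.10189726  0.33890651]
 [-0.99953951 -0.011841
[... 742 characters left out ...]
0.034 0.027]
{'time': 1.1, 'joint_positions': array([-1.52127161e+00,  3.80617771e-01,  1.29738635e+00,  3.21971972e-05,
        1.46361638e+00, -2.15282024e-01]), 'joint_vel': array([-0.00058674, -0.00128144,  0.00085259,  0.00128418, -0.00046366,
        0.00019279]), 'joint_efforts': array([ 2.49101671e-03, -4.48331988e+01, -2.31464911e+01, -4.13311079e-05,
        5.95347537e-04, -4.38369661e-07]), 'tcp_pos': array([ 0.14396194, -0.53081139,  0.24231746]), 'eef_rot': array([-3.11407161e+00, -4.14734515e-01, -5.37327563e-05]), 'wrist_force': array([ 0.37338749, -0.38447204, -0.31953375]), 'wrist_torque': array([ 0.02054266,  0.02275363, -0.06528543]), 'opening': 0.08481703830531825} 0.011
```

View pics/scene0.png

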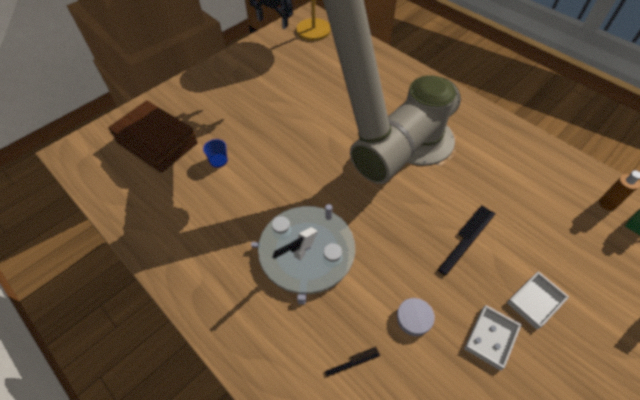

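View pics/top0.png

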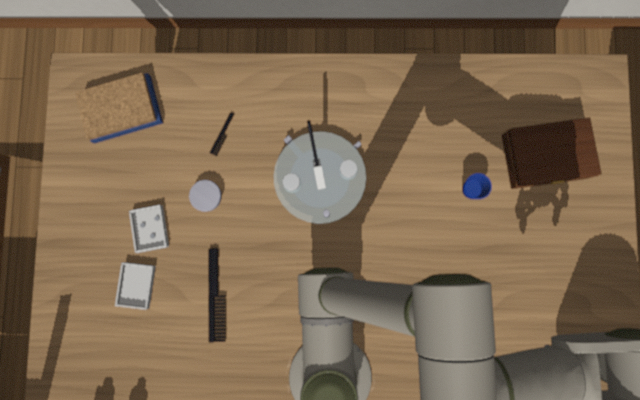

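```bash
cat > h.py <<'E'
from workcell import get_state, imaging, robot
import cv2,numpy as np
from scipy.spatial.transform import Rotation as R
def ray(c,u,v,z):
    k=imaging.calibration(c);T=np.array(k["pose"]);d=T[:3,:3]@np.linalg.solve(np.array(k["K"]),[u,v,1]);o=T[:3,3]
    return (o+d*(z-o[2])/d[2])
def proj(c,p):
    k=imaging.calibration(c);T=np.array(k["pose"]);q=np.array(k["K"])@(T[:3,:3].T@(np.array(p)-T[:3,3]));return q[:2]/q[2]
def crop(im,u0,u1,v0,v1,name,s):
    cv2.imwrite(name,cv2.resize(im[v0:v1,u0:u1,::-1],None,fx=s,fy=s,interpolation=cv2.INTER_CUBIC))
E
python3 - <<'E'
import cv2
for n,(a,b,c,d) in {"top0":(260,380,110,230),"scene0":(240,370,190,310)}.items():
    im=cv2.imread(f"pics/{n}.png")[c:d,a:b]; cv2.imwrite(f"pics/{n}z.png",cv2.resize(im,None,fx=5,fy=5,interpolation=cv2.INTER_CUBIC)[:600])
E
```

```text
(no output)
```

View pics/top0z.png

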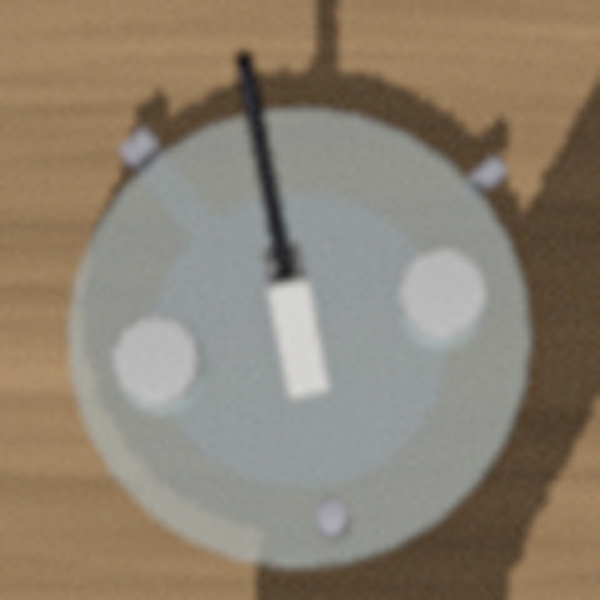

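View pics/scene0z.png

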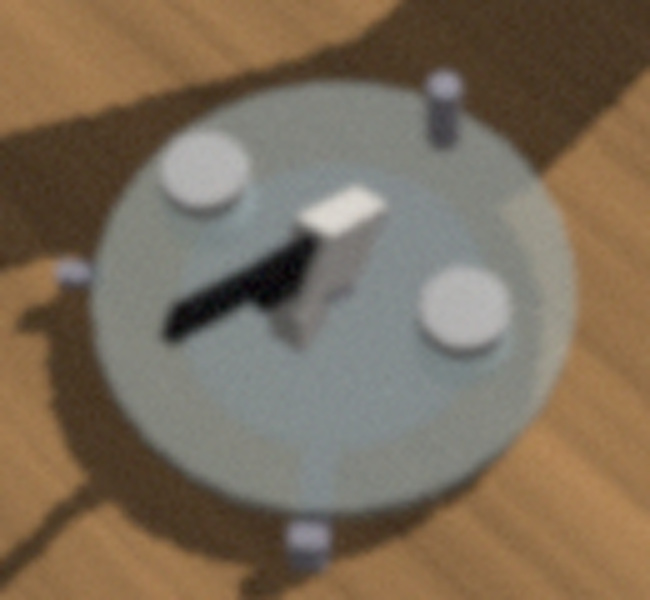

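Run:
```python
from h import *
from scipy.optimize import least_squares
def tri(a,b):
    f=lambda p: np.r_[proj("top",p)-a,proj("scene",p)-b]
    r=least_squares(f,[.5,0,.08]); return r.x, r.fun
print("post",tri((326.4,213.0),(329,206.6)), ray("top",326.4,213.0,.085), ray("scene",329,206.4,.085))
for c in("top","scene"):
    im=imaging.read_camera(c)
print("hub",ray("top",320,177.4,.03), "scene edges", ray("scene",240+333/5,190+298/5,.03))
# comb handle end upper: top (260+244/5,110+60/5)
print("comb end", tri((260+244/5,110+62/5),(240+175/5,190+325/5)))
print("stop",ray("top",288,139.5,.03),"lug",ray("top",357.6,144.5,.03))
print("jars",ray("top",260+155/5,110+358/5,.075),ray("top",260+442/5,110+293/5,.075))
```

```text
post (array([0.44275605, 0.01494733, 0.08247512]), array([-0.57618601,  0.47665729, -0.75438779, -0.06298324])) [0.44384192 0.01336776 0.085     ] [0.44223817 0.01723768 0.085     ]
hub [0.54822731 0.03402792 0.03      ] scene edges [0.55669616 0.04633635 0.03      ]
comb end (array([0.66589451, 0.06039764, 0.16940141]), array([-0.43148812,  0.40272266, -0.52539249, -0.05430582]))
stop [0.6557049  0.12632648 0.03      ] lug [ 0.64297459 -0.07044007  0.03      ]
jars [0.52878212 0.11070098 0.075     ] [ 0.56598016 -0.04424382  0.075     ]
```

```bash
cat >> h.py <<'E'
def down(yaw_y,tilt=0):
    """tool z down, tool y at yaw; then tilt about tool y"""
    y=np.array([np.cos(yaw_y),np.sin(yaw_y),0]);z=np.array([0,0,-1.]);x=np.cross(y,z)
    return R.from_matrix(np.c_[x,y,z])*R.from_rotvec([0,tilt,0])
def go(p,Rt,s=None):
    s=s or get_state(); R0=R.from_rotvec(s["eef_rot"])
    d=R0.inv().apply(np.array(p)-s["tcp_pos"]); r=(R0.inv()*Rt).as_rotvec()
    print("t",round(s["time"],2),"delta",d.round(4),"rot",r.round(4),"F",s["wrist_force"].round(1),"open",round(s["opening"],4),"tcp",s["tcp_pos"].round(4),"q",s["joint_positions"].round(2))
E
python3 -c "
from h import *
go([.443,.015,.15],down(np.radians(-79.7)))"
```

```text
t 1.2 delta [ 0.4315 -0.4485  0.0923] rot [ 0.0001 -0.      0.085 ] F [-0.3 -0.3 -0.4] open 0.0853 tcp [ 0.144  -0.5308  0.2423] q [-1.52  0.38  1.3   0.    1.46 -0.22]
```

drive_tool(delta_pos=[[0.024, -0.025, 0], [0.024, -0.025, 0], [0.024, -0.025, 0], [0.024, -0.025, 0], [0.024, -0.025, 0]], rot=[[0, 0, 0], [0, 0, 0], [0, 0, 0], [0, 0, 0], [0, 0, 0]], jaw=[170, 170, 170, 170, 170])

```text
time: 1.62
tcp_pos: [0.2275, -0.3772, 0.2423]
eef_rot: [3.114, 0.414, 0.0]
wrist_force: [0.9, -0.4, 0.1]
opening: 0.0288
```

drive_tool(delta_pos=[[0.024, -0.025, 0], [0.024, -0.025, 0], [0.024, -0.025, 0], [0.024, -0.025, 0], [0.024, -0.025, 0]], rot=[[0, 0, 0], [0, 0, 0], [0, 0, 0], [0, 0, 0], [0, 0, 0]], jaw=[170, 170, 170, 170, 170])

```text
time: 2.03
tcp_pos: [0.3105, -0.2252, 0.2425]
eef_rot: [3.114, 0.414, 0.001]
wrist_force: [0.3, -0.7, 0.0]
opening: 0.0286
```

drive_tool(delta_pos=[[0.024, -0.025, 0], [0.024, -0.025, 0], [0.024, -0.025, 0.01], [0.024, -0.025, 0.01], [0.024, -0.025, 0.01]], rot=[[0, 0, 0], [0, 0, 0], [0, 0, 0.02], [0, 0, 0.03], [0, 0, 0.03]], jaw=[170, 170, 170, 170, 170])

```text
time: 2.45
tcp_pos: [0.3958, -0.0742, 0.2123]
eef_rot: [3.128, 0.288, 0.002]
wrist_force: [0.3, -1.1, -0.1]
opening: 0.0285
```

```bash
python3 -c "
from h import *
go([.443,.015,.12],down(np.radians(-79.7)))"
```

```text
t 2.45 delta [ 0.0625 -0.0791  0.0923] rot [ 0.0007 -0.0009  0.0036] F [ 0.3 -1.1 -0.1] open 0.0285 tcp [ 0.3958 -0.0742  0.2123] q [-0.48  0.15  1.72 -0.    1.27  0.91]
```

drive_tool(delta_pos=[[0.021, -0.026, 0.02], [0.021, -0.026, 0.03], [0.02, -0.026, 0.025], [0, 0, 0.015], [0, 0, 0]], rot=[[0, 0, 0], [0, 0, 0], [0, 0, 0], [0, 0, 0], [0, 0, 0]], jaw=[170, 170, 170, 170, 170])

```text
time: 2.87
tcp_pos: [0.4398, 0.0117, 0.122]
eef_rot: [-3.126, -0.295, 0.008]
wrist_force: [-0.3, -0.7, -0.1]
opening: 0.028
```

```bash
python3 -c "
from h import *
go([.443,.015,.056],down(np.radians(-79.7)))
for c in ('scene','top'):
    im=imaging.read_camera(c);crop(im,*( (240,370,150,290) if c=='scene' else (260,380,120,240)),f'pics/{c}1.png',4)
"
```

```text
t 2.87 delta [ 0.0041 -0.0025  0.066 ] rot [-0.0023  0.005   0.0081] F [-0.3 -0.7 -0.1] open 0.028 tcp [0.4398 0.0117 0.122 ] q [-0.24  0.34  1.77 -0.    1.04  1.14]
```

View pics/scene1.png

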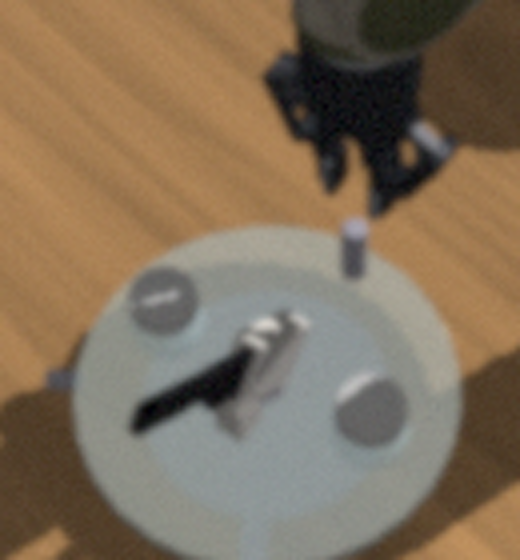

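View pics/top1.png

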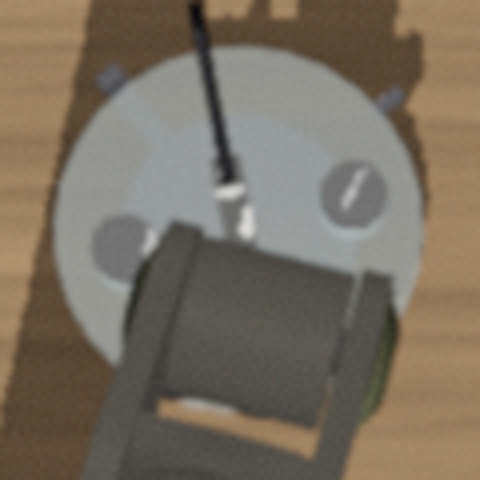

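```bash
python3 -c "
from h import *
s=get_state();T=R.from_rotvec(s['eef_rot'])
for sg in(-1,1):
  for z in (0,.006,.011):
    p=s['tcp_pos']+T.apply([0,sg*.014,z]); u=proj('scene',p); print(sg,z,((u-[240,150])*4).round(0))
print('post',((proj('scene',[.443,.015,.085])-[240,150])*4).round(0))
"
```

```text
-1 0 [368. 194.]
-1 0.006 [368. 199.]
-1 0.011 [368. 203.]
1 0 [333. 174.]
1 0.006 [333. 180.]
1 0.011 [333. 184.]
post [353. 224.]
```

drive_tool(delta_pos=[[0.004, -0.0025, 0.006], [0, 0, 0.015], [0, 0, 0.015], [0, 0, 0.015], [0, 0, 0.015]], rot=[[0, 0.004, 0.008], [0, 0, 0], [0, 0, 0], [0, 0, 0], [0, 0, 0]], jaw=[150, 150, 150, 150, 150])

```text
time: 3.38
tcp_pos: [0.4453, 0.0124, 0.0588]
eef_rot: [3.129, 0.274, 0.011]
wrist_force: [1.1, 0.4, -1.2]
opening: 0.0349
```

```bash
python3 -c "
from h import *
go([.443,.015,.056],down(np.radians(-79.7)))
im=imaging.read_camera('scene');crop(im,240,370,150,290,f'pics/scene2.png',4)
"
```

```text
t 3.38 delta [-0.0018 -0.0029  0.0028] rot [ 0.0012 -0.0068 -0.0052] F [ 1.1  0.4 -1.2] open 0.0349 tcp [0.4453 0.0124 0.0588] q [-0.24  0.45  1.84  0.    0.84  1.15]
```

View pics/scene2.png

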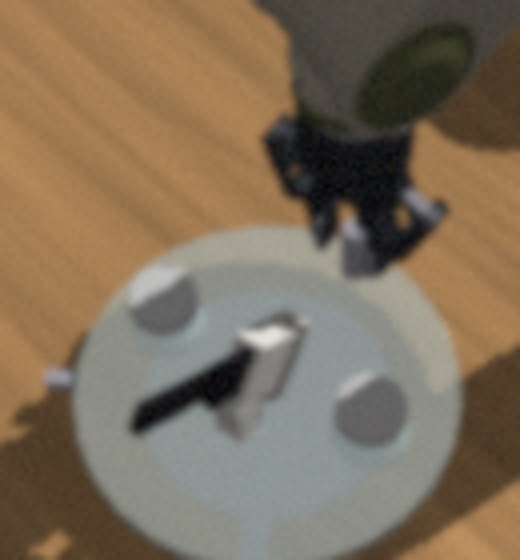

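drive_tool(delta_pos=[[-0.001, -0.001, 0.002], [0, 0.003, 0], [0.0001, 0.0053, 0], [0.0001, 0.0053, 0], [0.0001, 0.0053, 0]], rot=[[0, 0, 0], [0, 0, 0], [0, 0, -0.05], [0, 0, -0.05], [0, 0, -0.05]], jaw=[180, 180, 180, 180, 180])

```text
time: 3.85
tcp_pos: [0.4484, -0.0048, 0.0577]
eef_rot: [3.099, 0.514, 0.01]
wrist_force: [0.7, 1.5, 0.4]
opening: 0.0251
```

```bash
cat > c.py <<'E'
from h import *
import sys
s=get_state();H=np.array([.548,.034]);d=s["tcp_pos"][:2]-H
y=R.from_rotvec(s["eef_rot"]).apply([0,1,0])
print("r",np.hypot(*d).round(4),"phi",np.degrees(np.arctan2(d[1],d[0])).round(1),"yaw-90",(np.degrees(np.arctan2(y[1],y[0]))-90).round(1))
ph=float(sys.argv[1])if len(sys.argv)>1 else np.degrees(np.arctan2(d[1],d[0]))
p=H+.108*np.array([np.cos(np.radians(ph)),np.sin(np.radians(ph))])
go([*p,.056],down(np.radians(ph+90)))
E
python3 c.py
```

```text
r 0.1069 phi -158.7 yaw-90 -161.2
t 3.85 delta [-0.0011  0.      0.0017] rot [ 0.0019 -0.006  -0.0432] F [0.7 1.5 0.4] open 0.0251 tcp [ 0.4484 -0.0048  0.0577] q [-0.28  0.45  1.84  0.    0.85  0.96]
```

drive_tool(delta_pos=[[-0.0005, 0.0054, 0], [0, 0.0054, 0], [0.0001, 0.0054, 0], [0.0001, 0.0054, 0], [0.0001, 0.0054, 0]], rot=[[0, 0, -0.06], [0, 0, -0.06], [0, 0, -0.06], [0, 0, -0.05], [0, 0, -0.05]], jaw=[180, 180, 180, 180, 180])

```text
time: 4.27
tcp_pos: [0.4598, -0.0292, 0.0578]
eef_rot: [2.996, 0.941, 0.009]
wrist_force: [0.9, 1.3, 0.7]
opening: 0.0253
```

drive_tool(delta_pos=[[0.0001, 0.0054, 0], [0.0001, 0.0054, 0], [0.0001, 0.0054, 0], [0.0001, 0.0054, 0], [0.0001, 0.0054, 0]], rot=[[0, 0, -0.05], [0, 0, -0.05], [0, 0, -0.05], [0, 0, -0.05], [0, 0, -0.05]], jaw=[180, 180, 180, 180, 180])

```text
time: 4.68
tcp_pos: [0.4776, -0.0494, 0.0579]
eef_rot: [2.854, 1.307, 0.009]
wrist_force: [0.8, 0.6, -1.2]
opening: 0.025
```

```bash
python3 c.py
```

```text
r 0.1091 phi -130.2 yaw-90 -130.8
t 4.68 delta [ 0.0011 -0.      0.0019] rot [ 0.0044 -0.004  -0.0109] F [ 0.8  0.6 -1.2] open 0.025 tcp [ 0.4776 -0.0494  0.0579] q [-0.35  0.49  1.75  0.    0.89  0.36]
```

drive_tool(delta_pos=[[0.0004, 0.0054, 0], [0.0004, 0.0054, 0], [0.0003, 0.0054, 0], [0.0001, 0.0054, 0], [0.0001, 0.0054, 0]], rot=[[0, 0, -0.05], [0, 0, -0.05], [0, 0, -0.05], [0, 0, -0.05], [0, 0, -0.05]], jaw=[180, 180, 180, 180, 180])

```text
time: 5.1
tcp_pos: [0.5003, -0.0638, 0.0579]
eef_rot: [2.669, 1.652, 0.007]
wrist_force: [-1.5, 0.4, -1.2]
opening: 0.0252
```

drive_tool(delta_pos=[[0.0001, 0.0054, 0], [0.0001, 0.0054, 0], [0.0001, 0.0054, 0], [0.0001, 0.0054, 0], [0.0001, 0.0054, 0]], rot=[[0, 0, -0.05], [0, 0, -0.05], [0, 0, -0.05], [0, 0, -0.05], [0, 0, -0.05]], jaw=[180, 180, 180, 180, 180])

```text
time: 5.52
tcp_pos: [0.5256, -0.0729, 0.058]
eef_rot: [2.442, 1.972, 0.007]
wrist_force: [-0.9, 1.0, -0.4]
opening: 0.0252
```

```bash
python3 c.py -87.5; python3 -c "
from h import *
im=imaging.read_camera('scene');crop(im,240,370,170,310,f'pics/scene3.png',4)
im=imaging.read_camera('top');crop(im,250,390,120,240,f'pics/top3.png',4)
"
```

```text
r 0.1092 phi -101.8 yaw-90 -102.2
t 5.52 delta [0.0048 0.0267 0.0022] rot [ 0.0052 -0.0006 -0.2558] F [-0.9  1.  -0.4] open 0.0252 tcp [ 0.5256 -0.0729  0.058 ] q [-0.36  0.56  1.61  0.    0.97 -0.15]
```

View pics/scene3.png

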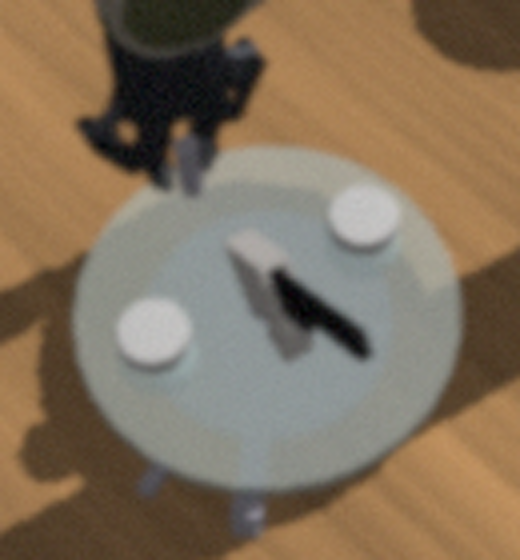

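View pics/top3.png

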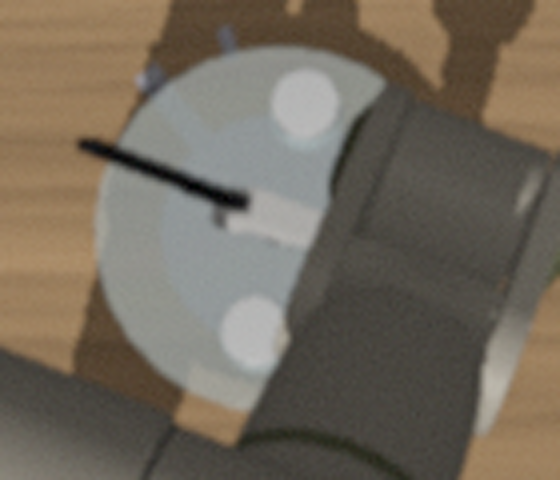

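drive_tool(delta_pos=[[0.0004, 0.0054, 0], [0.0004, 0.0054, 0], [0.0003, 0.0054, 0], [0.0001, 0.003, 0], [0, 0, 0]], rot=[[0, 0, -0.05], [0, 0, -0.05], [0, 0, -0.05], [0, 0, -0.03], [0, 0, 0]], jaw=[180, 180, 180, 180, 180])

```text
time: 6.03
tcp_pos: [0.5448, -0.0743, 0.0577]
eef_rot: [2.257, 2.18, 0.006]
wrist_force: [0.1, 0.1, 0.1]
opening: 0.025
```

drive_tool(delta_pos=[[0, 0.002, 0], [0, 0.002, 0], [0, 0.001, 0]], rot=[[0, 0, -0.02], [0, 0, -0.02], [0, 0, -0.01]], jaw=[180, 180, 180])

```text
time: 6.28
tcp_pos: [0.5494, -0.0741, 0.0571]
eef_rot: [2.201, 2.238, 0.005]
wrist_force: [-1.2, 0.1, 0.8]
opening: 0.025
```

```bash
python3 c.py -87.5
```

```text
r 0.1081 phi -89.3 yaw-90 -89.0
t 6.28 delta [0.0002 0.0034 0.0012] rot [ 0.0042 -0.0005 -0.0269] F [-1.2  0.1  0.8] open 0.025 tcp [ 0.5494 -0.0741  0.0571] q [-0.35  0.59  1.54  0.    1.01 -0.37]
```

drive_tool(delta_pos=[[0, 0.001, 0], [0, 0.001, 0], [0, 0.001, 0]], rot=[[0, 0, -0.01], [0, 0, -0.01], [0, 0, -0.01]], jaw=[180, 180, 180])

```text
time: 6.53
tcp_pos: [0.5523, -0.074, 0.0568]
eef_rot: [2.167, 2.271, 0.005]
wrist_force: [-0.8, 0.3, 1.1]
opening: 0.0254
```

drive_tool(delta_pos=[[0, 0.001, 0], [0, 0.001, 0]], rot=[[0, 0, -0.01], [0, 0, -0.01]], jaw=[180, 180])

```text
time: 6.7
tcp_pos: [0.5544, -0.0739, 0.0568]
eef_rot: [2.144, 2.293, 0.005]
wrist_force: [-0.8, -0.9, 0.8]
opening: 0.025
```

drive_tool(delta_pos=[[0, 0.001, 0], [0, 0.001, 0]], rot=[[0, 0, 0], [0, 0, 0]], jaw=[180, 180])

```text
time: 6.87
tcp_pos: [0.5564, -0.0738, 0.0568]
eef_rot: [2.145, 2.292, 0.005]
wrist_force: [-0.1, -0.5, -0.5]
opening: 0.025
```

drive_tool(delta_pos=[[0, 0.001, 0], [0, 0.001, 0]], rot=[[0, 0, -0.01], [0, 0, -0.01]], jaw=[180, 180])

```text
time: 7.03
tcp_pos: [0.5582, -0.0736, 0.0568]
eef_rot: [2.121, 2.314, 0.004]
wrist_force: [-5.4, -2.1, 1.6]
opening: 0.0254
```

```bash
python3 c.py -87.5; python3 -c "
from h import *
im=imaging.read_camera('scene');crop(im,240,370,170,310,f'pics/scene4.png',4)
im=imaging.read_camera('top');crop(im,250,350,110,210,f'pics/top4.png',5)
"
```

```text
r 0.1081 phi -84.6 yaw-90 -85.0
t 7.03 delta [ 0.0002 -0.0055  0.0008] rot [ 0.0034 -0.0006  0.0433] F [-5.4 -2.1  1.6] open 0.0254 tcp [ 0.5582 -0.0736  0.0568] q [-0.34  0.6   1.52  0.    1.02 -0.43]
```

View pics/scene4.png

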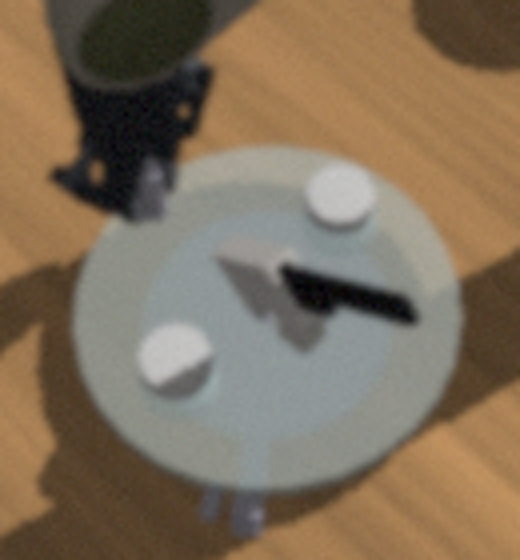

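View pics/top4.png

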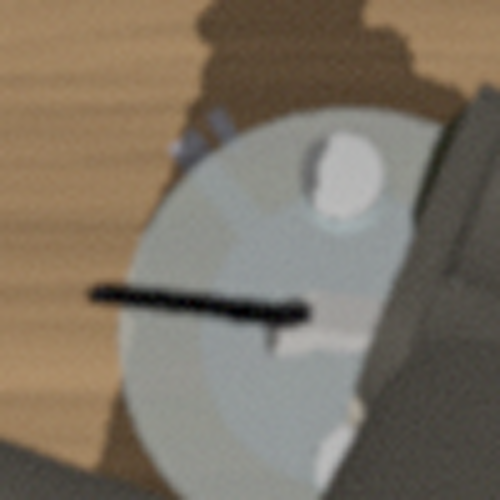

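drive_tool(delta_pos=[[0, 0.0005, 0], [0, 0.0005, 0], [0, 0, 0]], rot=[[0, 0, 0], [0, 0, 0], [0, 0, 0]], jaw=[180, 180, 180])

```text
time: 7.38
tcp_pos: [0.5582, -0.0735, 0.0568]
eef_rot: [2.124, 2.315, 0.002]
wrist_force: [-6.7, -2.3, 2.9]
opening: 0.0254
```

drive_tool(delta_pos=[[0, 0.001, 0], [0, 0.001, 0], [0, 0, 0]], rot=[[0, 0, 0], [0, 0, 0], [0, 0, 0]], jaw=[180, 180, 180])

```text
time: 7.63
tcp_pos: [0.5583, -0.0735, 0.0566]
eef_rot: [-2.121, -2.313, 0.003]
wrist_force: [-16.7, -5.9, 8.2]
opening: 0.0251
```

drive_tool(delta_pos=[[0, -0.003, 0], [0, 0, 0], [0, -0.001, 0], [0, 0, -0.02], [0, 0, -0.03]], rot=[[0, 0, 0], [0, 0, 0], [0, 0, 0], [0, 0, 0], [0, 0, 0]], jaw=[160, 140, 130, 130, 130])

```text
time: 8.05
tcp_pos: [0.5562, -0.0733, 0.1053]
eef_rot: [-2.123, -2.313, -0.003]
wrist_force: [1.0, 0.3, -0.5]
opening: 0.0417
```

drive_tool(delta_pos=[[0, 0, -0.04], [0, 0, -0.04], [0, 0, -0.04], [0, 0, -0.04], [-0.01, 0, -0.03]], rot=[[0, 0, 0], [0, 0, 0], [0, 0, 0], [0, 0, 0], [0, 0, 0]], jaw=[130, 130, 130, 130, 130])

```text
time: 8.47
tcp_pos: [0.5574, -0.0826, 0.3009]
eef_rot: [2.118, 2.312, 0.009]
wrist_force: [0.0, -0.6, 0.0]
opening: 0.0418
```

drive_tool(delta_pos=[[-0.03, 0, 0], [-0.03, 0, 0], [-0.03, 0, 0], [-0.03, 0, 0], [-0.01, 0, 0]], rot=[[0, 0, 0], [0, 0, 0], [0, 0, 0], [0, 0, 0], [0, 0, 0]], jaw=[130, 130, 130, 130, 130])

```text
time: 8.88
tcp_pos: [0.5686, -0.2169, 0.2962]
eef_rot: [2.125, 2.31, 0.004]
wrist_force: [-0.2, 0.1, -0.4]
opening: 0.0417
```

```bash
python3 c.py; python3 -c "
from h import *
for c,b in(('scene',(260,380,180,310)),('top',(250,380,120,240))):
    im=imaging.read_camera(c);crop(im,*b,f'pics/{c}5.png',4.5)
    T=np.array(imaging.calibration(c)['pose'])
    for q in('comb_grip','holder_mouth','comb','post_top'):
        for d in imaging.search_frame(c,q):
            p=T@np.r_[d['centre'],1]
            print(c,q,round(d['score'],2),p[:3].round(3))
"
```

```text
r 0.2517 phi -85.3 yaw-90 -85.2
t 8.88 delta [ 0.1438 -0.0008  0.2402] rot [0.0041 0.0003 0.0015] F [-0.2  0.1 -0.4] open 0.0417 tcp [ 0.5686 -0.2169  0.2962] q [-0.56  0.46  1.02  0.    1.66 -0.64]
scene comb_grip 0.82 [0.67  0.32  0.008]
scene comb_grip 0.62 [0.197 0.328 0.014]
scene holder_mouth 0.62 [0.555 0.034 0.084]
scene comb 0.86 [0.202 0.33  0.011]
scene comb 0.74 [0.672 0.329 0.009]
scene comb 0.52 [0.551 0.109 0.135]
scene post_top 0.89 [0.558 0.059 0.034]
top comb_grip 0.78 [0.671 0.325 0.006]
top comb_grip 0.64 [0.209 0.329 0.013]
top comb_grip 0.63 [0.546 0.108 0.142]
top holder_mouth 0.84 [0.543 0.034 0.078]
top comb 0.74 [0.667 0.323 0.007]
top comb 0.63 [0.207 0.328 0.01 ]
top comb 0.5 [0.547 0.112 0.143]
top post_top 0.71 [0.543 0.034 0.029]
top post_top 0.51 [0.549 0.109 0.139]
```

View pics/scene5.png

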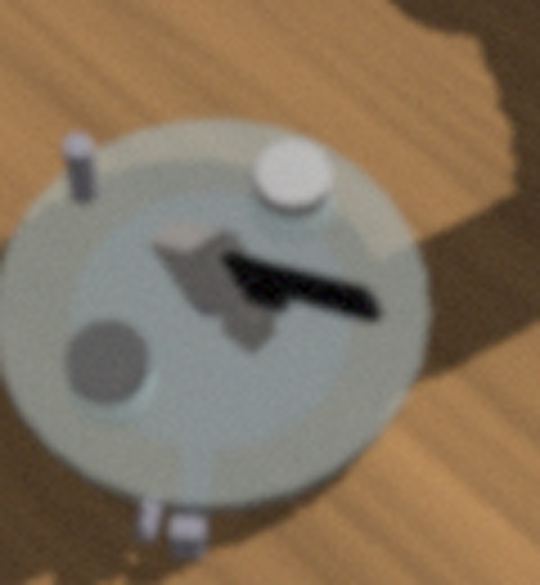

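View pics/top5.png

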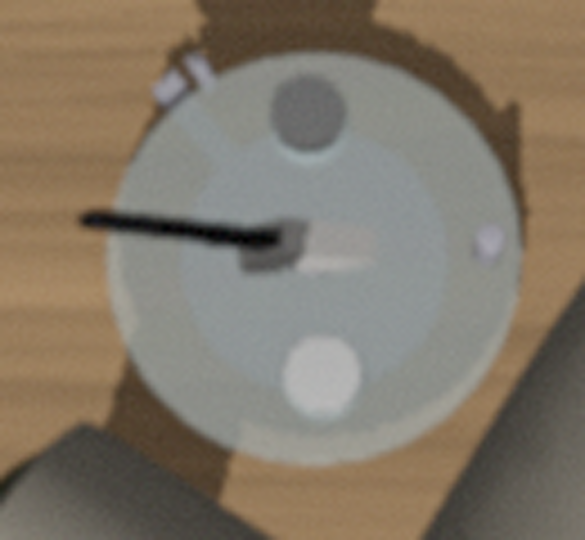

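Run:
```python
from h import *
from scipy.optimize import minimize
W={'scene':(300,350,225,260),'top':(262,318,160,182)}
S=6;M={}
for c,b in W.items():
    im=imaging.read_camera(c)[b[2]:b[3],b[0]:b[1]].astype(np.float32)
    g=cv2.resize(im,None,fx=S,fy=S,interpolation=cv2.INTER_CUBIC).mean(2)
    m=(g<62).astype(np.uint8)
    n,l,st,_=cv2.connectedComponentsWithStats(m); k=1+np.argmax(st[1:,4]); M[c]=(l==k).astype(np.uint8); print(c,st[k],im.min())
    cv2.imwrite(f'pics/m_{c}.png',M[c]*255)
def sil(c,p):
    x,y,yaw,zz=p; b=W[c]
    Rm=R.from_euler('z',yaw)*R.from_euler('y',-np.radians(40))
    o=np.zeros(M[c].shape,np.uint8)
    for (x0,x1,z0,z1) in((0,.095,-.003,.017),(-.03,0,-.017,.017)):
        P=np.array([[a,d,e] for a in(x0,x1) for d in(-.005,.005) for e in(z0,z1)])
        q=np.array([proj(c,w) for w in Rm.apply(P)+[x,y,zz]])
        q=((q-[b[0],b[2]]+.5)*S-.5)
        cv2.fillConvexPoly(o,cv2.convexHull((q*16).round().astype(np.int32)),1,shift=4)
    return o
def cost(p,cs=('scene','top')):
    t=0
    for c in cs:
        o=sil(c,p); t+=(o!=M[c]).sum()/M[c].sum()
    return t
for cs in(('scene','top'),('scene',),('top',)):
    best=None
    for y0 in(.07,.08,.09):
        r=minimize(cost,[.547,y0,np.radians(93),.111],args=(cs,),method='Nelder-Mead',options=dict(initial_simplex=np.array([[.547,y0,1.6,.111],[.555,y0,1.6,.111],[.547,y0+.01,1.6,.111],[.547,y0,1.7,.111],[.547,y0,1.6,.116]])))
        if best is None or r.fun<best.fun: best=r
    p=best.x;print(cs,best.fun,p[:2].round(4),np.degrees(p[2]).round(1),p[3].round(4))
    Rm=R.from_euler('z',p[2])*R.from_euler('y',-np.radians(40)); print('grip',(Rm.apply([.045,0,.007])+[p[0],p[1],p[3]]).round(4))
    if len(cs)==2: P=p
for c in W:
    v=cv2.merge([M[c]*255,sil(c,P)*255,M[c]*0]); cv2.imwrite(f'pics/ov_{c}.png',v)
a=ray('top',358.7,173.3,.085);print('post',a)
```

```text
scene [  57   65  206   90 8506] 0.0
top [  36   43  266   51 5457] 0.0Traceback (most recent call last):
  File "<stdin>", line 29, in <module>
    res = _minimize_neldermead(fun, x0, args, callback, bounds=bounds,
                               **options)
    fxr = func(xr)
    fx = function(np.copy(x), *(wrapper_args + args))
  File "<stdin>", line 24, in cost
  File "<stdin>", line 17, in sil
  File "h.py", line 8, in proj
    k=imaging.calibration(c);T=np.array(k["pose"]);q=np.array(k["K"])@(T[:3,:3].T@(np.array(p)-T[:3,3]));return q[:2]/q[2]
ValueError: time passes only in moves, steps and waits
```

```bash
cat >> h.py <<'E'
_c={}
def cal(c):
    if c not in _c:
        k=imaging.calibration(c);_c[c]=(np.array(k["K"]),np.array(k["pose"]))
    return _c[c]
def proj(c,p):
    K,T=cal(c);q=K@(T[:3,:3].T@(np.array(p)-T[:3,3]));return q[:2]/q[2]
E
cat > fit.py <<'E'
from h import *
from scipy.optimize import minimize
W={'scene':(300,350,225,260),'top':(262,318,160,182)}
S=6;M={}
for c,b in W.items():
    im=imaging.read_camera(c)[b[2]:b[3],b[0]:b[1]].astype(np.float32)
    g=cv2.resize(im,None,fx=S,fy=S,interpolation=cv2.INTER_CUBIC).mean(2)
    m=(g<62).astype(np.uint8)
    n,l,st,_=cv2.connectedComponentsWithStats(m); k=1+np.argmax(st[1:,4]); M[c]=(l==k).astype(np.uint8); print(c,st[k])
def sil(c,p):
    x,y,yaw,zz=p; b=W[c]
    Rm=R.from_euler('z',yaw)*R.from_euler('y',-np.radians(40))
    o=np.zeros(M[c].shape,np.uint8)
    for (x0,x1,z0,z1) in((0,.095,-.003,.017),(-.03,0,-.017,.017)):
        P=np.array([[a,d,e] for a in(x0,x1) for d in(-.005,.005) for e in(z0,z1)])
        q=np.array([proj(c,w) for w in Rm.apply(P)+[x,y,zz]])
        q=((q-[b[0],b[2]]+.5)*S-.5)
        cv2.fillConvexPoly(o,cv2.convexHull((q*16).round().astype(np.int32)),1,shift=4)
    return o
def cost(p,cs=('scene','top')):
    return sum((sil(c,p)!=M[c]).sum()/M[c].sum() for c in cs)
for cs in(('scene','top'),('scene',),('top',)):
    best=None
    for y0 in(.07,.085):
        r=minimize(cost,[.547,y0,np.radians(93),.111],args=(cs,),method='Nelder-Mead',options=dict(maxfev=300,initial_simplex=np.array([[.547,y0,1.6,.111],[.555,y0,1.6,.111],[.547,y0+.01,1.6,.111],[.547,y0,1.7,.111],[.547,y0,1.6,.116]])))
        if best is None or r.fun<best.fun: best=r
    p=best.x;print(cs,round(best.fun,3),p[:2].round(4),np.degrees(p[2]).round(1),p[3].round(4))
    Rm=R.from_euler('z',p[2])*R.from_euler('y',-np.radians(40)); print('grip',(Rm.apply([.045,0,.007])+[p[0],p[1],p[3]]).round(4))
    if len(cs)==2: P=p
for c in W:
    cv2.imwrite(f'pics/ov_{c}.png',cv2.merge([M[c]*255,sil(c,P)*255,M[c]*0]))
print('post',ray('top',358.7,173.3,.085))
E
python3 fit.py
```

```text
scene [  56   66  207   89 8499]
top [  36   42  266   52 5460]
('scene', 'top') 1.019 [0.5491 0.087 ] 90.7 0.1075
grip [0.5487 0.1169 0.1418]
('scene',) 0.344 [0.5477 0.0861] 90.2 0.1068
grip [0.5476 0.116  0.1411]
('top',) 0.66 [0.549  0.0869] 90.4 0.1082
grip [0.5489 0.1169 0.1425]
post [ 0.55170926 -0.07173964  0.085     ]
```

View pics/ov_scene.png

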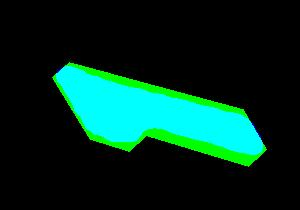

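View pics/ov_top.png

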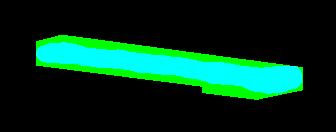

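```bash
sed -i 's/g<62/g<88/' fit.py; python3 fit.py; python3 -c "
import cv2,numpy as np
a=cv2.imread('pics/ov_scene.png');b=cv2.imread('pics/ov_top.png');b=cv2.copyMakeBorder(b,0,0,0,max(0,a.shape[1]-b.shape[1]),0);a=cv2.copyMakeBorder(a,0,0,0,b.shape[1]-a.shape[1],0);cv2.imwrite('pics/ov2.png',np.vstack([a,b]))"
```

```text
scene [    0    58   268   101 13297]
top [  32   39  289   79 8449]
('scene', 'top') 0.664 [0.5494 0.0853] 91.8 0.1047
grip [0.5485 0.1152 0.1389]
('scene',) 0.286 [0.5492 0.0854] 93.1 0.1047
grip [0.5476 0.1154 0.139 ]
('top',) 0.352 [0.5479 0.085 ] 90.2 0.111
grip [0.5477 0.1149 0.1453]
post [ 0.55170926 -0.07173964  0.085     ]
```

View pics/ov2.png

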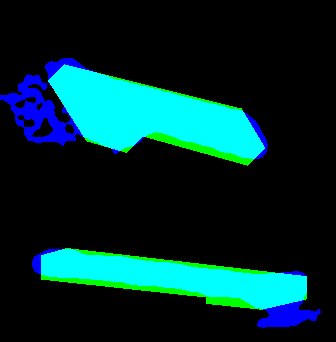

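drive_tool(delta_pos=[[0, 0, 0], [0, 0, 0], [0, 0, 0], [0, 0, 0], [0, 0, 0]], rot=[[0, 0.11, 0], [0, 0.12, 0], [0, 0.12, 0], [0, 0.12, 0], [0, 0.12, 0]], jaw=[130, 130, 130, 130, 130])

```text
time: 10.1
tcp_pos: [0.5684, -0.2138, 0.2975]
eef_rot: [-1.791, -1.956, -0.555]
wrist_force: [0.2, -0.4, -1.0]
opening: 0.0417
```

```bash
cat > g.py <<'E'
from h import *
import sys
yaw=np.radians(1.3); Rg=down(yaw,np.radians(40)); G=np.array([.548,.1155,.144])
b=float(sys.argv[1])
go(G+Rg.apply([0,0,.008-b]),Rg)
E
python3 g.py .09
```

```text
t 10.1 delta [0.1787 0.0043 0.2305] rot [-0.034   0.1029  0.0539] F [ 0.2 -0.4 -1. ] open 0.0417 tcp [ 0.5684 -0.2138  0.2975] q [-0.72  0.61  0.86  0.46  2.07 -0.67]
```

drive_tool(delta_pos=[[0.018, 0, 0.023], [0.018, 0, 0.023], [0.018, 0, 0.023], [0.018, 0, 0.023], [0.018, 0, 0.023]], rot=[[-0.017, 0.05, 0.027], [-0.017, 0.052, 0.027], [0, 0, 0], [0, 0, 0], [0, 0, 0]], jaw=[130, 130, 130, 130, 130])

```text
time: 10.52
tcp_pos: [0.5624, -0.071, 0.261]
eef_rot: [-1.798, -1.837, -0.648]
wrist_force: [1.2, -0.0, 0.4]
opening: 0.0419
```

```bash
python3 g.py .09
```

```text
t 10.52 delta [ 0.0686 -0.0102  0.1273] rot [-0.0002  0.0055 -0.0018] F [ 1.2 -0.   0.4] open 0.0419 tcp [ 0.5624 -0.071   0.261 ] q [-0.58  0.51  1.18  0.58  1.83 -0.56]
```

drive_tool(delta_pos=[[0.017, -0.003, 0.025], [0.017, -0.003, 0.025], [0.017, -0.002, 0.025], [0.015, -0.002, 0.025], [0, 0, 0.02]], rot=[[0, 0, 0], [0, 0, 0], [0, 0, 0], [0, 0, 0], [0, 0, 0]], jaw=[130, 130, 130, 130, 130])

```text
time: 10.93
tcp_pos: [0.5491, 0.0579, 0.2119]
eef_rot: [-1.795, -1.84, -0.648]
wrist_force: [0.7, 0.2, 0.2]
opening: 0.0418
```

drive_tool(delta_pos=[[0, 0, 0], [0, 0, 0]], rot=[[0, 0, 0], [0, 0, 0]], jaw=[130, 130])

```text
time: 11.1
tcp_pos: [0.5496, 0.0555, 0.2111]
eef_rot: [-1.796, -1.838, -0.646]
wrist_force: [-0.3, -0.4, -0.1]
opening: 0.0421
```

```bash
python3 g.py 0; python3 -c "
from h import *
for c,b in(('scene',(260,400,160,300)),('top',(250,380,120,240))):
    im=imaging.read_camera(c);crop(im,*b,f'pics/{c}6.png',4)
"
```

```text
t 11.1 delta [ 0.0034 -0.      0.098 ] rot [-0.0019  0.0054 -0.0006] F [-0.3 -0.4 -0.1] open 0.0421 tcp [0.5496 0.0555 0.2111] q [-0.39  0.48  1.4   0.62  1.58 -0.51]
```

View pics/scene6.png

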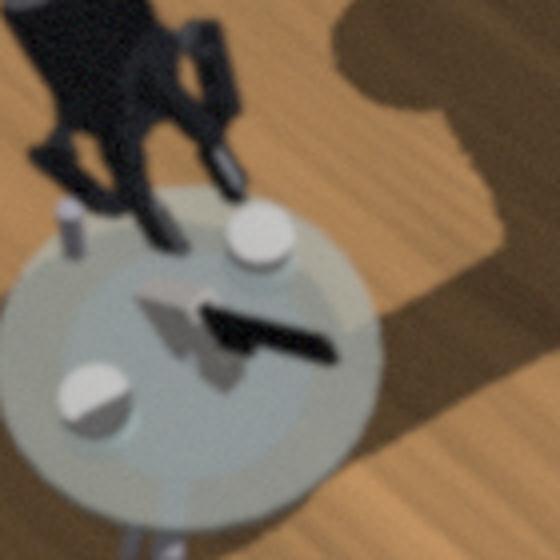

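View pics/top6.png

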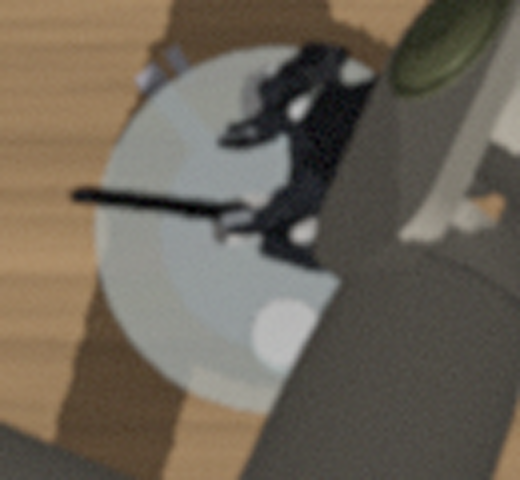

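```bash
python3 -c "
from h import *
s=get_state();T=R.from_rotvec(s['eef_rot'])
for c,o in(('scene',(260,160)),('top',(250,120))):
  for sg in(-1,0,1):
    for z in(0,.1):
      p=s['tcp_pos']+T.apply([0,sg*.021,z]); print(c,sg,z,((proj(c,p)-o)*4).round(0))
"
```

```text
scene -1 0 [220. 189.]
scene -1 0.1 [297. 321.]
scene 0 0 [194. 211.]
scene 0 0.1 [274. 343.]
scene 1 0 [169. 234.]
scene 1 0.1 [250. 365.]
top -1 0 [236. 213.]
top -1 0.1 [144. 234.]
top 0 0 [236. 179.]
top 0 0.1 [144. 202.]
top 1 0 [236. 145.]
top 1 0.1 [144. 170.]
```

drive_tool(delta_pos=[[0.003, 0, 0.02], [0, 0, 0.02], [0, 0, 0.02], [0, 0, 0.02], [0, 0, 0.015]], rot=[[0, 0.005, 0], [0, 0, 0], [0, 0, 0], [0, 0, 0], [0, 0, 0]], jaw=[130, 130, 130, 130, 130])

```text
time: 11.62
tcp_pos: [0.5486, 0.118, 0.1398]
eef_rot: [-1.796, -1.834, -0.652]
wrist_force: [0.1, -0.2, -0.1]
opening: 0.042
```

```bash
python3 g.py 0; python3 -c "
from h import *
for c,b in(('scene',(260,400,160,300)),('top',(250,380,120,240))):
    im=imaging.read_camera(c);crop(im,*b,f'pics/{c}7.png',4)
"
```

```text
t 11.62 delta [ 0.0008 -0.0007  0.0032] rot [ 0.0006  0.0008 -0.0015] F [ 0.1 -0.2 -0.1] open 0.042 tcp [0.5486 0.118  0.1398] q [-0.29  0.55  1.52  0.67  1.37 -0.55]
```

View pics/scene7.png

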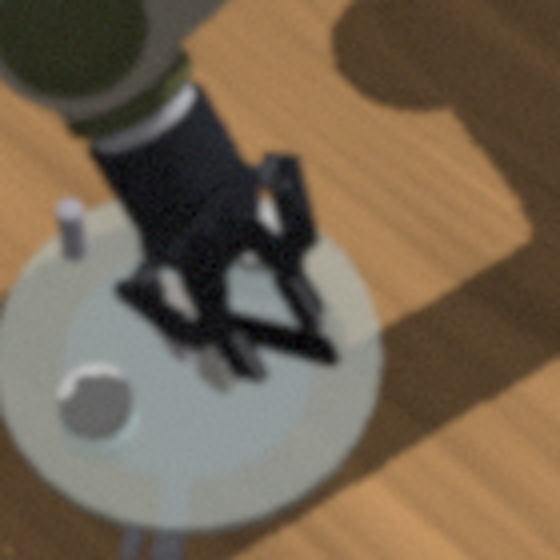

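View pics/top7.png

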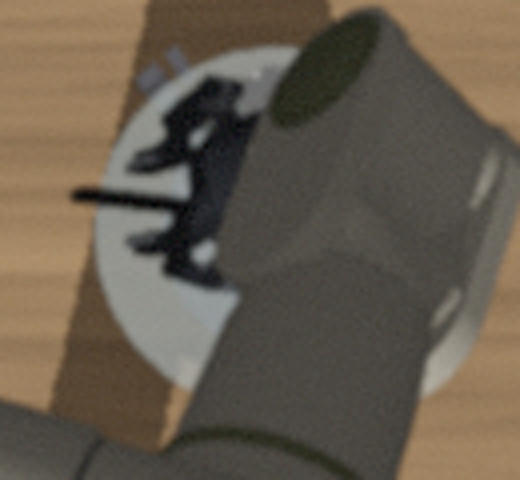

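drive_tool(delta_pos=[[0.001, -0.002, 0.003], [0, 0, 0], [0, 0, 0], [0, 0, 0], [0, 0, 0]], rot=[[0, 0, 0], [0, 0, 0], [0, 0, 0], [0, 0, 0], [0, 0, 0]], jaw=[150, 180, 205, 210, 210])

```text
time: 12.13
tcp_pos: [0.5464, 0.1206, 0.1391]
eef_rot: [-1.795, -1.835, -0.652]
wrist_force: [-1.1, -0.6, -0.1]
opening: 0.0151
```

drive_tool(delta_pos=[[0, 0, 0], [0, 0, 0], [0, 0, 0]], rot=[[0, 0, 0], [0, 0, 0], [0, 0, 0]], jaw=[220, 220, 220])

```text
time: 12.38
tcp_pos: [0.5462, 0.121, 0.1387]
eef_rot: [-1.794, -1.834, -0.652]
wrist_force: [0.2, 0.1, 0.2]
opening: 0.0117
```

drive_tool(delta_pos=[[0, 0, 0], [0, 0, 0], [0, 0, 0]], rot=[[0, 0, 0], [0, 0, 0], [0, 0, 0]], jaw=[226, 226, 226])

```text
time: 12.63
tcp_pos: [0.5464, 0.121, 0.1386]
eef_rot: [-1.794, -1.835, -0.652]
wrist_force: [1.9, 0.1, 0.2]
opening: 0.0102
```

drive_tool(delta_pos=[[0, 0, 0], [0, 0, 0], [0, 0, 0], [0, 0, 0], [0, 0, 0]], rot=[[0, 0, 0], [0, 0, 0], [0, 0, 0], [0, 0, 0], [0, 0, 0]], jaw=[235, 245, 255, 255, 255])

```text
time: 13.05
tcp_pos: [0.5465, 0.121, 0.1387]
eef_rot: [-1.795, -1.835, -0.652]
wrist_force: [5.5, -0.0, 1.1]
opening: 0.0088
```

```bash
python3 g.py 0; python3 -c "
from h import *
print(get_state()['wrist_torque'])
for c,b in(('scene',(260,400,160,300)),('top',(250,380,120,240))):
    im=imaging.read_camera(c);crop(im,*b,f'pics/{c}8.png',4)
"
```

```text
t 13.05 delta [-0.0008  0.0014  0.0004] rot [ 0.0004  0.0009 -0.0005] F [ 5.5 -0.   1.1] open 0.0088 tcp [0.5465 0.121  0.1387] q [-0.28  0.55  1.52  0.68  1.37 -0.55]
[-0.41757713 -0.74524288 -0.18660979]
```

View pics/scene8.png

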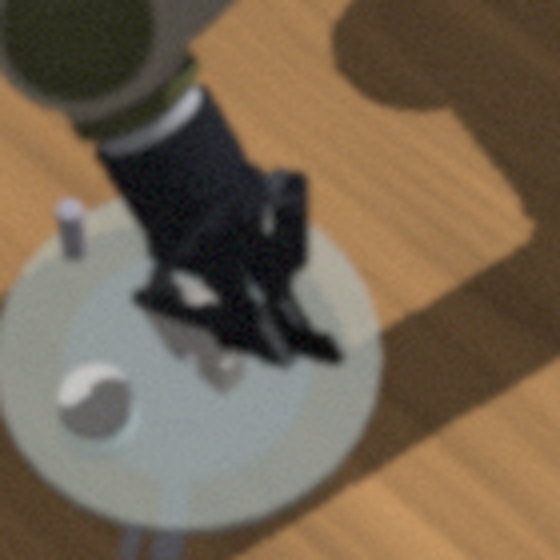

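View pics/top8.png

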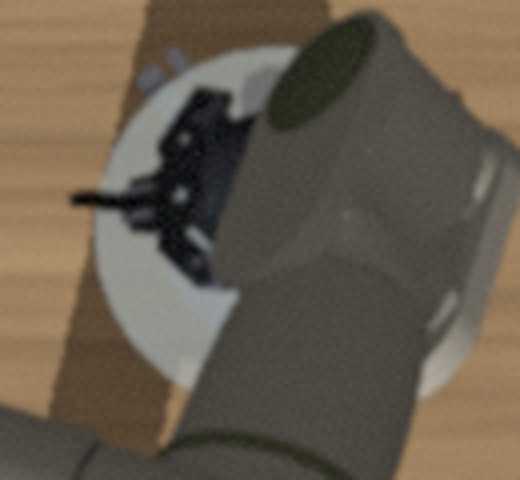

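drive_tool(delta_pos=[[0.005, 0, 0], [0.006, 0, 0], [0.006, 0, 0]], rot=[[0, 0, 0], [0, 0, 0], [0, 0, 0]], jaw=[255, 255, 255])

```text
time: 13.4
tcp_pos: [0.5459, 0.1339, 0.1494]
eef_rot: [-1.795, -1.834, -0.651]
wrist_force: [4.1, -2.4, -1.6]
opening: 0.009
```

drive_tool(delta_pos=[[0.006, 0, 0], [0.006, 0, 0], [0.006, 0, 0]], rot=[[0, 0, 0], [0, 0, 0], [0, 0, 0]], jaw=[255, 255, 255])

```text
time: 13.65
tcp_pos: [0.5453, 0.1483, 0.1613]
eef_rot: [-1.794, -1.834, -0.651]
wrist_force: [3.4, -1.2, -0.7]
opening: 0.009
```

drive_tool(delta_pos=[[0.006, 0, 0], [0.006, 0, 0], [0.006, 0, 0]], rot=[[0, 0, 0], [0, 0, 0], [0, 0, 0]], jaw=[255, 255, 255])

```text
time: 13.9
tcp_pos: [0.545, 0.1623, 0.173]
eef_rot: [-1.794, -1.834, -0.651]
wrist_force: [1.9, -1.1, -1.2]
opening: 0.0088
```

drive_tool(delta_pos=[[0.006, -0.0002, 0], [0.006, -0.0002, 0], [0.006, -0.0002, 0]], rot=[[0, 0, 0], [0, 0, 0], [0, 0, 0]], jaw=[255, 255, 255])

```text
time: 14.15
tcp_pos: [0.5437, 0.1762, 0.1845]
eef_rot: [-1.793, -1.833, -0.65]
wrist_force: [-0.4, 0.6, -0.4]
opening: 0.009
```

```bash
python3 g.py 0; python3 -c "
from h import *
for c,b in(('scene',(260,400,160,300)),('top',(240,370,120,240))):
    im=imaging.read_camera(c);crop(im,*b,f'pics/{c}9.png',4)
"
```

```text
t 14.15 delta [-0.0726  0.003  -0.    ] rot [-0.0021 -0.     -0.0017] F [-0.4  0.6 -0.4] open 0.009 tcp [0.5437 0.1762 0.1845] q [-0.18  0.49  1.48  0.69  1.4  -0.41]
```

View pics/scene9.png

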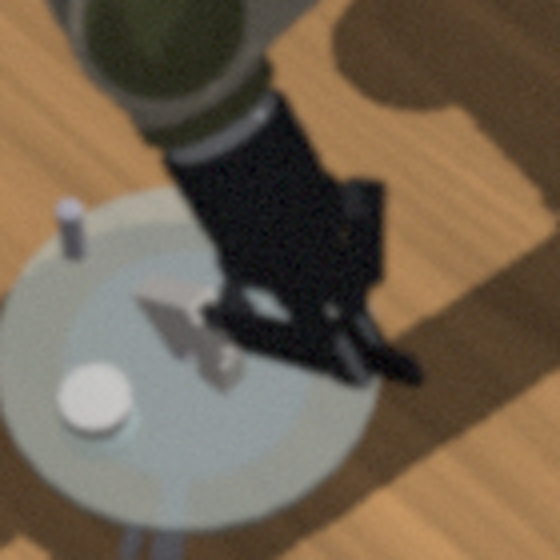

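drive_tool(delta_pos=[[0.01, 0, 0], [0.015, 0, 0], [0.015, 0, 0], [0.015, 0, -0.01], [0.015, 0, -0.02]], rot=[[0, 0, 0], [0, 0, 0], [0, 0, 0], [0, 0, 0], [0, 0, 0]], jaw=[255, 255, 255, 255, 255])

```text
time: 14.67
tcp_pos: [0.5424, 0.2113, 0.2517]
eef_rot: [-1.792, -1.832, -0.647]
wrist_force: [-0.4, -0.3, -1.1]
opening: 0.0088
```

drive_tool(delta_pos=[[0.01, 0, -0.02], [0, 0, -0.025], [0, 0, -0.025], [0, 0, -0.025], [0, 0, -0.02]], rot=[[0, 0, 0], [0, -0.05, 0], [0, -0.07, 0], [0, -0.07, 0], [0, -0.07, 0]], jaw=[255, 255, 255, 255, 255])

```text
time: 15.08
tcp_pos: [0.5449, 0.1493, 0.3533]
eef_rot: [-1.959, -2.0, -0.431]
wrist_force: [-0.0, -0.0, -0.6]
opening: 0.009
```

drive_tool(delta_pos=[[0, 0, 0], [0, 0, 0], [0, 0, 0], [0, 0, 0], [0, 0, 0]], rot=[[0, -0.08, 0], [0, -0.08, 0], [0, -0.08, 0], [0, -0.08, 0], [0, -0.08, 0]], jaw=[255, 255, 255, 255, 255])

```text
time: 15.5
tcp_pos: [0.5448, 0.1505, 0.352]
eef_rot: [-2.18, -2.227, -0.036]
wrist_force: [-0.1, -0.1, -1.4]
opening: 0.009
```

```bash
python3 -c "
from h import *
s=get_state();y=R.from_rotvec(s['eef_rot']).apply([0,1,0]);yaw=np.arctan2(y[1],y[0])
go([s['tcp_pos'][0],s['tcp_pos'][1],.34],down(yaw));print(np.degrees(yaw))"
```

```text
t 15.5 delta [-0.0004  0.      0.012 ] rot [-0.0007 -0.034  -0.    ] F [-0.1 -0.1 -1.4] open 0.009 tcp [0.5448 0.1505 0.352 ] q [0.04 0.36 1.03 0.03 1.76 0.03]
1.2411670769667726
```

drive_tool(delta_pos=[[0, 0, 0], [0, 0, 0], [0, 0, 0]], rot=[[0, -0.034, 0], [0, 0, 0], [0, 0, 0]], jaw=[255, 255, 255])

```text
time: 15.75
tcp_pos: [0.5448, 0.1508, 0.3513]
eef_rot: [-2.193, -2.243, -0.003]
wrist_force: [0.2, -0.4, -0.5]
opening: 0.0086
```

```bash
python3 -c "
from h import *
s=get_state();y=R.from_rotvec(s['eef_rot']).apply([0,1,0]);yaw=np.arctan2(y[1],y[0])
go([s['tcp_pos'][0],s['tcp_pos'][1],.34],down(yaw));print(np.degrees(yaw))
K=cal('scene')
for c,b in(('scene',(240,400,130,290)),('top',(230,390,110,240))):
    im=imaging.read_camera(c);np.save(f'{c}10.npy',im);crop(im,*b,f'pics/{c}10.png',3.7)
"
```

```text
t 15.75 delta [-0.0001  0.      0.0113] rot [-0.0017 -0.0049 -0.    ] F [ 0.2 -0.4 -0.5] open 0.0086 tcp [0.5448 0.1508 0.3513] q [0.06 0.36 1.02 0.01 1.76 0.04]
1.313683801570742
```

View pics/scene10.png

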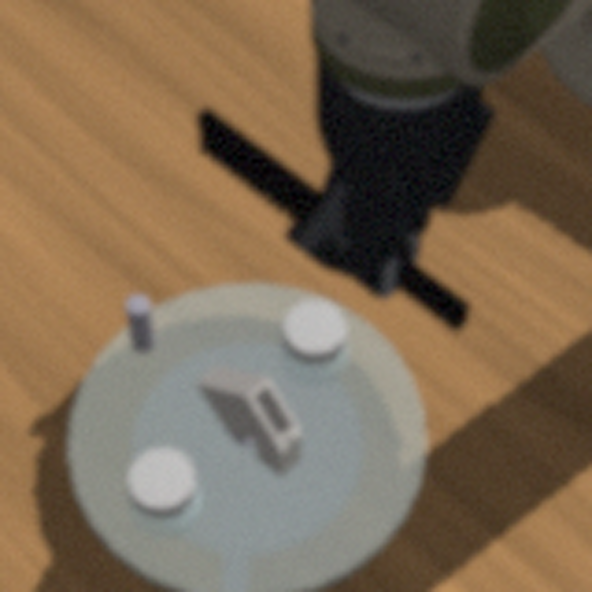

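View pics/top10.png

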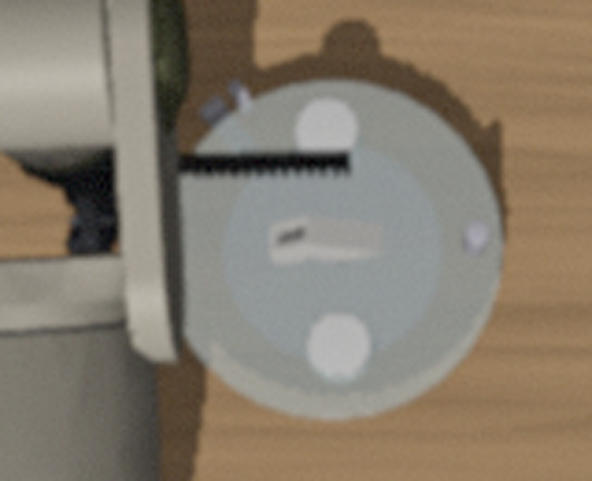

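```bash
cat > fit2.py <<'E'
from h import *
from scipy.optimize import minimize
import sys
f=sys.argv[1]; s=get_state(); T=R.from_rotvec(s['eef_rot']); tcp=s['tcp_pos']
y=T.apply([0,1,0]);yaw=np.arctan2(y[1],y[0])+np.pi/2
b={'scene':(280,375,150,230),'top':(275,335,140,168)};S=6;M={};V={};E={}
for c in b:
    w=b[c];im=np.load(f'{c}{f}.npy').astype(np.float32)[w[2]:w[3],w[0]:w[1]].mean(2)
    E[c]=cv2.resize(im,None,fx=S,fy=S,interpolation=cv2.INTER_CUBIC)
    uu=(np.arange(E[c].shape[1])+.5)/S-.5+w[0]
    if c=='scene': v=(uu<240+295/3.7)|(uu>240+415/3.7)
    else: v=(uu>230+190/3.7)
    V[c]=np.broadcast_to(v,E[c].shape)
def ren(c,p):
    dx,a,h,pit=p; w=b[c]
    Rm=R.from_euler('z',yaw)*R.from_euler('y',-pit)
    G=tcp+T.apply([0,0,-.008])
    o=np.zeros(E[c].shape,np.uint8)
    for (x0,x1,z0,z1) in((0,.095,-.003,.017),(-.095,0,-.017,.017)):
        P=np.array([[q,d,e] for q in(x0,x1) for d in(-.005,.005) for e in(z0,z1)])-[.045+a,dx,.007+h]
        q=np.array([proj(c,k) for k in Rm.apply(P)+G])
        q=((q-[w[0],w[2]]+.5)*S-.5)
        cv2.fillConvexPoly(o,cv2.convexHull((q*16).round().astype(np.int32)),1,shift=4)
    return o
for th in(50,60,70):
    for cs in(('scene','top'),('scene',)):
        def cost(p): return sum(((ren(c,p)!=(E[c]<th))&V[c]).sum()/3000 for c in cs)+ (p[0]/.003)**2*.02
        r=minimize(cost,[0,0,0,0],method='Nelder-Mead',options=dict(maxfev=400,initial_simplex=np.array([[0,0,0,0],[.002,0,0,0],[0,.008,0,0],[0,0,.004,0],[0,0,0,.06]])))
        print(th,cs,round(r.fun,3),(r.x[:3]*1e3).round(1),'pitch',np.degrees(r.x[3]).round(2))
o=ren('scene',r.x);cv2.imwrite('pics/ov10.png',cv2.merge([((E['scene']<th)*255).astype(np.uint8),o*255,(V['scene']*120).astype(np.uint8)]))
E
python3 fit2.py 10
```

```text
50 ('scene', 'top') 11.32 [-0.8 -5.   2.3] pitch 2.99
50 ('scene',) 9.075 [-1.  -2.7  1.9] pitch 3.46
60 ('scene', 'top') 12.945 [-0.6 -6.4  4.1] pitch 0.8
60 ('scene',) 10.901 [-2.  -1.8  2.7] pitch 3.58
70 ('scene', 'top') 13.728 [-0.5 -5.5  3.4] pitch 0.34
70 ('scene',) 11.578 [-2.9 -2.1  5.8] pitch 2.23
```

View pics/ov10.png

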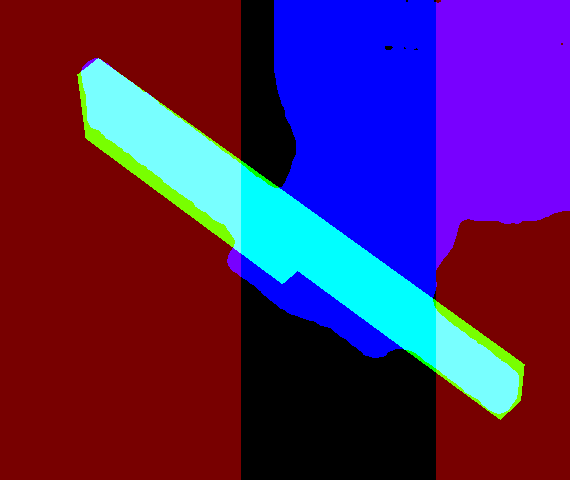

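```bash
cat > fit3.py <<'E'
from h import *
from scipy.optimize import least_squares
import sys
f=sys.argv[1]; s=get_state(); T=R.from_rotvec(s['eef_rot']); tcp=s['tcp_pos']
y=T.apply([0,1,0]);yaw0=np.arctan2(y[1],y[0])+np.pi/2
G=tcp+T.apply([0,0,-.008])
g=np.load(f'scene{f}.npy').astype(np.float32).mean(2)
def pts(p,L):
    a,h,pit=p;Rm=R.from_euler('z',yaw0)*R.from_euler('y',-pit)
    return np.array([proj('scene',k) for k in Rm.apply(np.array(L)-[.045+a,0,.007+h])+G])
xl=np.linspace(-.088,-.035,12); xr=np.linspace(.074,.09,6)
def cross(p,X,Y,Z,sign):
    # sample along image normal to edge, find half crossing offset (px), outward positive
    P=pts(p,[[x,Y,Z] for x in X]);Q=pts(p,[[x,Y,Z+sign*.004] for x in X])
    d=pts(p,[[X[-1],Y,Z]])[0]-pts(p,[[X[0],Y,Z]])[0];d/=np.hypot(*d);n=np.array([-d[1],d[0]])
    n*=np.sign((Q-P).mean(0)@n)
    t=np.arange(-5,7,.1)
    pr=np.mean([cv2.remap(g,(q[0]+t*n[0]).astype(np.float32)[None],(q[1]+t*n[1]).astype(np.float32)[None],cv2.INTER_LINEAR)[0] for q in P],0) if 0 else None
    o=[]
    for q in P:
        v=cv2.remap(g,(q[0]+t*n[0]).astype(np.float32)[None],(q[1]+t*n[1]).astype(np.float32)[None],cv2.INTER_CUBIC)[0]
        lo,hi=v[(t>-4)&(t<1)].min(),np.median(v[t>3.5]);m=(lo+hi)/2
        i0=np.argmin(np.where(t<1.5,v,999));k=np.where((v>m)&(np.arange(len(t))>i0))[0]
        o.append(t[k[0]] if len(k) else np.nan)
    return np.array(o)
def res(p,show=0):
    # upper silhouette: far or near top edge (camera side y): choose outermost
    R1=[cross(p,xl,sy,.017,1) for sy in(-.005,.005)]
    U=min(R1,key=lambda a:np.nanmean(a)); 
    R2=[cross(p,xr,sy,.017,1) for sy in(-.005,.005)];U2=min(R2,key=lambda a:np.nanmean(a))
    R3=[cross(p,xr,sy,-.003,-1) for sy in(-.005,.005)];U3=min(R3,key=lambda a:np.nanmean(a))
    if show: print(U.round(1),U2.round(1),U3.round(1))
    return U,U2,U3
for pit in np.radians([-2,-1,0,1,2,3]):
    U,U2,U3=res([0,0,pit])
    print(np.degrees(pit).round(1),'left top',np.nanmedian(U).round(2),'right top',np.nanmedian(U2).round(2),'right bottom',np.nanmedian(U3).round(2))
res([0,0,0],1)
E
python3 fit3.py 10
```

```text
-2.0 left top -2.2 right top -1.1 right bottom -1.0
-1.0 left top -1.8 right top -1.25 right bottom -0.85
0.0 left top -1.4 right top -1.4 right bottom -0.7
1.0 left top -1.0 right top -1.55 right bottom -0.6
2.0 left top -0.45 right top -1.75 right bottom -0.4
3.0 left top -0.0 right top -1.9 right bottom -0.2
[-1.2 -1.4 -1.5 -1.5 -1.4 -1.2 -1.3 -1.4 -1.4 -1.3 -1.4 -1.4] [-1.4 -1.4 -1.4 -1.4 -1.3 -1.5] [-0.7 -0.6 -0.7 -0.7 -0.6 -0.8]
```

drive_tool(delta_pos=[[0, 0, 0], [0, 0, 0], [0, 0, 0], [0, 0, 0], [0, 0, 0]], rot=[[-0.001, -0.004, 0], [0, 0, 0], [0, 0, 0], [0, 0, 0], [0, 0, 0]], jaw=[255, 255, 255, 255, 255])

```text
time: 16.27
tcp_pos: [0.5451, 0.15, 0.3514]
eef_rot: [2.197, 2.246, -0.001]
wrist_force: [-0.0, -0.8, -1.1]
opening: 0.0086
```

```bash
python3 -c "
from h import *
s=get_state();y=R.from_rotvec(s['eef_rot']).apply([0,1,0]);yaw=np.arctan2(y[1],y[0])
go([s['tcp_pos'][0],s['tcp_pos'][1],.34],down(yaw));print(abs(s['joint_vel']).max())
for c in('scene','top'):
    im=imaging.read_camera(c);np.save(f'{c}11.npy',im);cv2.imwrite(f'pics/{c}11.png',im[:,:,::-1])
"; python3 fit3.py 11
```

```text
t 16.27 delta [0.     0.     0.0114] rot [-0.0002  0.0003  0.    ] F [-0.  -0.8 -1.1] open 0.0086 tcp [0.5451 0.15   0.3514] q [ 0.06  0.36  1.02 -0.    1.76  0.04]
0.0015968390343104174
-2.0 left top -2.0 right top -1.25 right bottom -0.8
-1.0 left top -1.6 right top -1.4 right bottom -0.6
0.0 left top -1.2 right top -1.5 right bottom -0.5
1.0 left top -0.75 right top -1.65 right bottom -0.3
2.0 left top -0.3 right top -1.85 right bottom -0.15
3.0 left top 0.05 right top -2.05 right bottom -0.0
[-1.1 -1.1 -1.1 -1.1 -1.3 -1.1 -1.1 -1.3 -1.4 -1.3 -1.3 -1.3] [-1.5 -1.6 -1.5 -1.6 -1.5 -1.5] [-0.5 -0.3 -0.6 -0.5 -0.5 -0.5]
```

View pics/scene11.png

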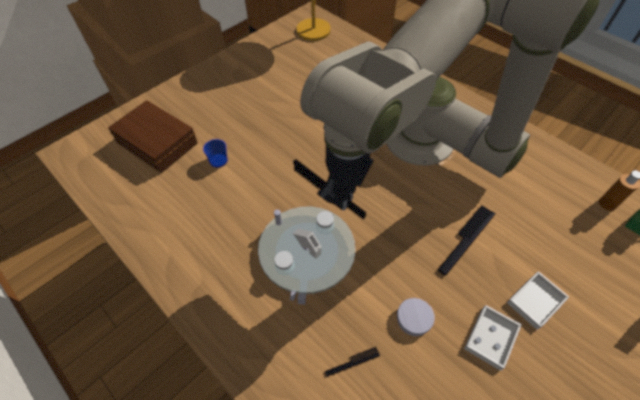

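View pics/top11.png

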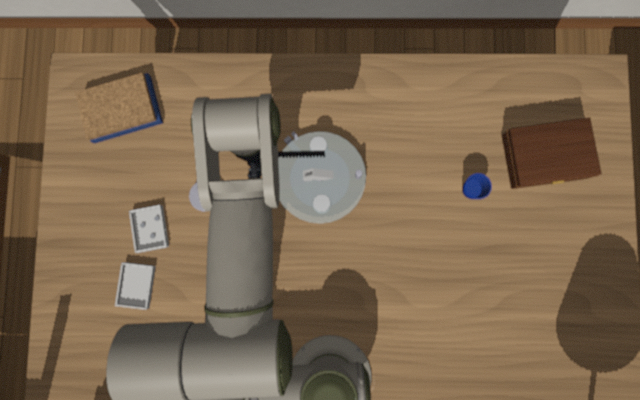

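```bash
python3 -c "
from workcell import robot
print(robot.finish_job())"
```

```text
the job is handed in; nothing more can be done
None
```

The turntable is at its stop with the comb handle pointing left. The comb is out of its holder, held level with its teeth down, about 32 cm above the dresser (lowest point). I handed the job in at about 16.4 s of the 51 s.

**Turntable:** I turned it with the fingers caged loosely round the post. At the stop it moved no further, and the push force rose to about 17 N. After I drew the comb out, the post was within about half a pixel of where it stood when I released it.

**Comb:** I gripped the handle across its thickness and drew it about 72 mm along the slope before lifting clear. Side force stayed under about 6 N and mostly pushed towards the stop.

**Last checks:**
- **Stillness:** joint speeds were under 0.002 rad/s, and the tool was straight down to within 0.03 degrees.
- **Level:** the line of the comb's spine in the scene picture puts it level to within about a degree. An earlier outline fit gave 0.3 to 3.6 degrees. I did not trust it, because the gripper and the gaps between the teeth upset its outline.
- **Other things:** both jars are standing on the turntable, and the votive holder is where it was. The tin looks unmoved in the scene picture, but the arm hides part of it in the top view.

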